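# Draw the tube adapter out of a deep centrifuge bucket with the extraction hook

## Task

Take the extraction hook from its stand, catch the adapter's wire bail with it down in the bucket's bore, and draw the adapter straight out; work gently by feel and never touch the adapter with the gripper. Stand the adapter upright in the round holder without dropping it, free the hook, and hang the hook back in the slot of its stand. Leave the grinding jar and the white sample bottle where they are.

Things in the scene. Friction and masses are not known exactly. Their poses are not given: they have to be found in the camera images.
- bucket: Fixed upright aluminium cylinder, 86 mm across, 115 mm high, on a 104 mm square foot plate. A bore 60 mm wide opens at its top and goes down to a floor 8 mm above the bench, where the adapter stands. Three spring balls in the bore wall, 32 mm above the bench, centre the adapter and hold it by friction. Origin: bore axis at bench height.
- adapter: Loose white plastic cup with a wire bail, 55 mm across, 42 mm high to its rim, cavity 39 mm wide open at the top, 0.14 to 0.23 kg. It stands on the bore's floor; drawing it up takes about 5 to 16 N for the first 30 mm, then only its weight. Origin: centre of its underside; z up; the bail's hinge line runs along x.
- bail_hinge (a point): Mid of the bail's hinge line, on the adapter's axis 45 mm above its origin (axes: the adapter's). The bail, an arch of 4 mm steel wire, 41 mm wide at the hinge, peaks at x = 0, wire centre 30 mm from the hinge. It swings freely 0.55 rad each way and starts fallen on one stop: peak 16 mm to +y or -y, 25.6 mm above the hinge. WHICH SIDE is random and not measured: feel or look.
- hook: Loose extraction hook, 0.10 kg, hanging upright in the stand. Origin: on the shank's axis at the underside of its round flange (38 mm wide, z = 0 to 5 mm). Above it a black handle, 16 mm along x (grip across this) and 30 mm along y, z = 5 to 43 mm. Below it a 5 mm steel shank to a J-shaped foot pointing to +x (see hook_foot).
- hook_foot (a point): Where a caught wire's centre rests in the J: 6 mm to +x (4.5 to 7.5) of the shank's axis and 67.5 mm below the hook's origin (axes: the hook's). The foot's centre line is 72 mm below the origin, its lowest point 74.5 mm; it runs 12 mm along +x, then turns up to a tip ending 60.5 mm below the origin. Outermost point of the toe: 14.5 mm from the shank's axis.
- hook_stand: Fixed stand, foot 86 x 84 mm, with a steel shelf whose top is 100 mm above the bench. Origin: centre of the foot at bench height. A slot 22 mm wide runs along its x axis from the open end (-40 mm) to x = +28 mm; the hook hangs in it by its flange, toe to the stand's +x, and is lifted straight out or lowered straight in from above.
- hang (a point): Mid-slot point on top of the stand's shelf, 100 mm above the bench, 8 mm to -x of the stand's origin: where the hook's origin belongs when it hangs. Axes: the stand's.
- holder: Fixed round grey holder, 88 mm across, 12 mm high, with a recess 64 mm wide and 7 mm deep in which the adapter is to stand. Origin: its axis at bench height.
- seat (a point): Centre of the floor of the holder's recess, 5 mm above the bench.
- jar: Bystander: grey screw-top grinding jar, 52 mm across, 64 mm high. Origin: centre of its underside.
- bottle: Bystander: white sample bottle with screw cap, 50 mm across, 100 mm high. Origin: centre of its underside.

How it is judged:
On the way, in this order (a step that is already met when the one before it is completed fails the run):
1. the adapter hangs on the hook, drawn up at least 30 mm but still inside the bore (z of adapter in the frame of bucket between 0.038 and 0.115 m and horizontal distance between adapter and bucket below 0.008 m and contact force between hook and adapter above 0.5 N), for 0.1 s.
2. the adapter stands upright in the holder, free of the hook (horizontal distance between adapter and seat below 0.007 m and height (world z) of adapter below 0.008 m and angle between adapter's own z axis and vertical below 0.08 rad and linear speed of adapter below 0.02 m/s and contact force between hook and adapter below 0.1 N), for 0.2 s.
At the end, for the whole second after the job is handed in: The adapter stands in the holder's recess (axis within 7 mm of the seat's centre, underside within 3 mm of its floor, tilt under 0.08 rad), free of the hook and at rest; the hook hangs upright by its flange in the stand's slot, its origin within 22 mm of the hanging point, at rest (all of step 2 and distance between hook and hang below 0.022 m and angle between hook's own z axis and vertical below 0.12 rad and linear speed of hook below 0.02 m/s); the robot touches nothing.
It fails at once if the gripper touches the adapter or its bail (contact force between the fingers and adapter above 0.5 N).
It fails at once if the hook loads the adapter or its bail with more than 24 N (contact force between hook and adapter above 24 N).
It fails at once if the hook is forced against the bucket with more than 20 N (contact force between hook and bucket above 20 N).
It fails at once if the adapter is tipped by more than 0.6 rad, or is dropped or pressed into the holder with more than 20 N (angle between adapter's own z axis and vertical above 0.6 rad or contact force between adapter and holder above 20 N).
It fails at once if a bystander (jar or sample bottle) is moved by more than 20 mm (distance of any of jar, bottle from where it was at the start of the episode above 0.02 m).
It also fails if it takes over 72 s, if anything falls off the work surface, if the arm or the gripper's body presses on something with over 40 N, if the wrist force passes 120 N, or if a joint passes its speed limit or range.

## Robot

A 6-joint arm with a two-finger parallel gripper is mounted at the origin on a cart in front of the work surface, level with it; the furniture and walls round the work are solid. World frame = base frame: x ahead of the robot, y to its left, z up, the work surface at z = 0. Lengths are in m, angles in rad, forces in N, time in s.
With the tool pointing down it reaches from about 0.375 to 0.9 m from the base axis. Payload 3.1 kg.
Tool frame: the origin (TCP) lies midway between the tips of the shut fingers; the grasp point (between the pads) lies 19 mm behind it; x points along the fingers, z is the direction in which the jaws open and shut, and the axes are right-handed (so a half turn about x gives the same grasp; the last joint's range is limited). The gripper opens to 87 mm and grips with 3 to 60 N. Pads are 19 mm wide; open, the fingers measure 117 mm over their backs; the gripper's body (75 mm by 190 mm) begins 51 mm behind the grasp point.
Start: joints at [-1.506, 0.527, 1.433, -0, 1.181, -0.178], TCP at [0.151, -0.606, 0.223] pointing down, gripper open.
Joint ranges: [-3.08, 3.08], [-0.75, 2.2], [0.22, 2.44], [-1.43, 4.57], [0, 2.65], [-2.85, 2.85]. Speed limits (rad/s): [2.79, 2.79, 3.14, 3.14, 3.14, 3.14].

## Interface

Orientations are given as a unit quaternion [x, y, z, w].
In Python, from rig import robot, optics, workorder gives the robot as it stands.
- The arm moves only by the tool arm_command, never from a script. Its argument "plan" is a list of rows, each a list of 7 numbers: the shift along the tool's x, y, z in cm, then the turn, a rotation vector about the tool's x, y, z in rad, then the finger opening in cm, from 0 to 8.7. In form: [[x, y, z, ax, ay, az, gripper], ...]. A call has 1 to 12 rows; each row shifts and turns the pose as measured when the row begins, along the tool's axes as they then stand; what a row does not reach is not made up. A row lasts 1/8 s, in which the tool goes at most 62.5 mm and 10.7 degrees, less where a joint would pass 70% of its speed; a pose out of reach is approached as far as the arm can. A call with a gripper value outside its range is refused whole. The fingers move at their own pace and stop on an object; "grip_force" is the grip in N (left out, the last holds). Time passes only in rows, so rows that do not move let the fingers close. It gives the time, the measured TCP pose, the force and the opening at its end, in the units of the state.
- robot.get_obs(): the state, without advancing time (a new reading comes with each control period).
- optics.camera(name): name is "scene" or "side" or "wrist"; returns (picture, depth): 420x560x3 uint8, blue, green, red; 420x560 float32, m along the optical axis (not along the pixel's ray), 0 where there is no reading.
- optics.camera_info(name): a dict with "mtx" (3x3 intrinsics, pixels), "k1" (the pictures are not rectified: a ray, as slopes to the right and down, at radius r is drawn at 1 + k1 r^2 times it, then the intrinsics apply), "position" and "rotation" of the camera in the world; the wrist camera has in their place "tool_from_camera" (4x4, takes a point from camera to tool coordinates, whose origin is the TCP and whose axes are the tool frame's). Camera axes: x right, y down, z forward; pixel columns grow to the right and rows downward; lengths in m; the calibration is good to about 2 mm. A picture is of the moment at which its call begins: read the wrist's pose just before it. camera_info takes no time and is no camera call.
- workorder.hand_in(): hands the job in, once; it reports no verdict.
The state is a dict: "time": time; "q": joint angles; "joint_velocities": joint speeds; "joint_torque": joint torques, N m; "position": TCP position; "tool_rot": TCP orientation; "ft_force": force on the tool from outside, world axes, zero at the start; "moment": the same for the moment, N m; "grip_width": finger opening in m.
Only numpy, scipy, OpenCV 4.12 (cv2) and the standard library are available. Lean on these libraries where they do the work, as an engineer would, in place of code of your own. Each camera call takes 0.05 s, during which the arm holds its last target. There are 200 camera calls.

## Working session

There is one attempt and no reset: what is moved stays moved. The work goes in short steps, Python scripts to look and compute and a tool call to move; the robot and the scene stay as the last step left them, time stands still between calls to the robot, and variables do not carry over. Pictures are saved under pics/ and viewed, about 8 in all and at most 12, crops included, and the job is handed in when it is done.

Besides the shell and the picture viewer there is one more tool, called after ">>>" as name(argument=value, ...), one argument or row to a line, values as JSON. arm_command: Moves the arm, as the interface text tells. Its arguments: {"type":"object","properties":{"plan":{"type":"array"},"grip_force":{"type":"number"}},"required":["plan"]}

```bash
ls; mkdir -p pics; python3 - <<'E'
from rig import robot, optics
import cv2,numpy as np
print(robot.get_obs())
for n in("scene","side","wrist"):
    print(n,optics.camera_info(n))
a,da=optics.camera("scene");b,db=optics.camera("side")
np.savez("p0.npz",a=a,da=da,b=b,db=db)
cv2.imwrite("pics/scene0.png",a);cv2.imwrite("pics/side0.png",b)
E
```

```text
pics
{'time': 0.0, 'q': array([-1.50551456e+00,  5.28457895e-01,  1.43392213e+00,  7.77890204e-06,
        1.18138939e+00, -1.78509437e-01]), 'joint_velocities': array([ 1.27587600e-03, -3.45318970e-05,  2.96182604e-05,  6.67185378e-05,
        6.52685621e-04,  1.48323456e-03]), 'joint_torque': array([ 1.16211584e-03, -4.40039527e+01, -1.76590222e+01,  6.32795342e-02,
        5.82122756e-02, -1.72785717e-04]), 'position': array([ 0.15084052, -0.60576017,  0.22157042]), 'tool_rot': array([ 0.43606935,  0.5575966 , -0.43491775,  0.55657534]), 'ft_force': array([-0.10109799, -0.34519607,  0.65981757]), 'moment': array([ 0.01097591, -0.02433273,  0.04505349]), 'grip_width': 0.08720889888544592}
scene {'mtx': array([[410.72955885,   0.        , 283.68593352],
       [  0.        , 410.72955885, 206.56925588],
       [  0.        ,   0.        ,   1.        ]]), 'k1': -0.07723657008954231, 'position': array([0.06595812, 0.50113229, 0.6429264 ]), 'rotation': array([-0.30577503,  0.84923695, -0.40838742,  0.13608065])}
side {'mtx': array([[539.45412048,   0.        , 276.29731515],
       [  0.        , 539.45412048, 220.32485836],
       [  0.        ,   0.        ,   1.        ]]), 'k1': -0.2104510945751268, 'position': array([0.29220277, 0.7462718 , 1.04843366]), 'rotation': array([-0.1215298 ,  0.93366079, -0.33430722,  0.04179366])}
wrist {'mtx': array([[308.61120069,   0.        , 276.89101974],
       [  0.        , 308.61120069, 209.73657053],
       [  0.        ,   0.        ,   1.        ]]), 'k1': -0.06034718586493411, 'tool_from_camera': array([[-1.64639531e-04, -2.50878252e-01,  9.68018634e-01,
        -1.62500051e-01],
       [-1.27512966e-03, -9.68017807e-01, -2.50878254e-01,
         6.82744237e-02],
       [ 9.99999173e-01, -1.27565375e-03, -1.60528302e-04,
         8.63661890e-04],
       [ 0.00000000e+00,  0.00000000e+00,  0.00000000e+00,
         1.00000000e+00]])}
```

View pics/scene0.png

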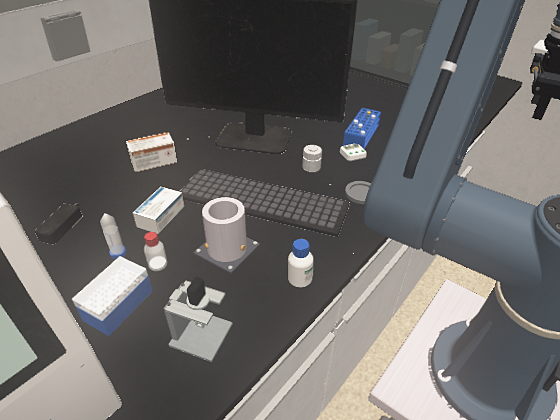

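View pics/side0.png

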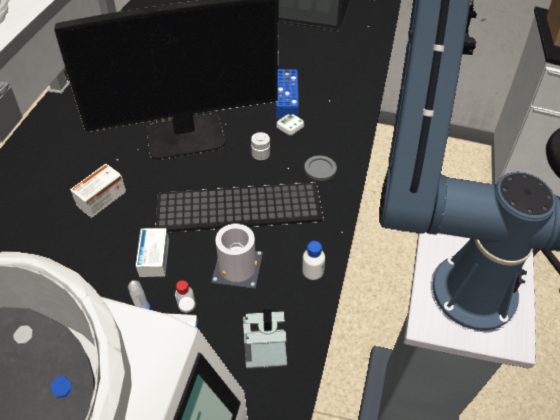

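The scene view shows the stand at about (200,320), the bucket at (225,230), the holder at (357,190), the blue-capped bottle at (300,265) and the jar at (312,158). The side view shows the stand at (265,340), the bucket at (237,250), the holder at (320,167), the bottle at (314,260) and the jar at (260,146). Next I'll turn the depth readings into positions.

```bash
cat > h.py <<'E'
import numpy as np,cv2
from scipy.spatial.transform import Rotation as R
from rig import robot,optics
def pose():
    o=robot.get_obs(); T=np.eye(4);T[:3,:3]=R.from_quat(o["tool_rot"]).as_matrix();T[:3,3]=o["position"];return T
def camT(n,T=None):
    i=optics.camera_info(n)
    if n=="wrist": return (pose() if T is None else T)@i["tool_from_camera"]
    C=np.eye(4);C[:3,:3]=R.from_quat(i["rotation"]).as_matrix();C[:3,3]=i["position"];return C
def slopes(n,uv):
    i=optics.camera_info(n); uv=np.asarray(uv,float).reshape(-1,1,2)
    return cv2.undistortPoints(uv,i["mtx"],np.array([i["k1"],0,0,0,0.]),None,None,None).reshape(-1,2)
def rays(n,uv,C):
    s=slopes(n,uv); return C[:3,3],np.c_[s,np.ones(len(s))]@C[:3,:3].T
def onplane(n,uv,z,C):
    p,d=rays(n,uv,C); return p+d*((z-p[2])/d[:,2])[:,None]
def cloud(n,dep,C):
    v,u=np.mgrid[:420,:560]; uv=np.c_[u.ravel(),v.ravel()]
    s=slopes(n,uv); P=np.c_[s,np.ones(len(s))]*dep.reshape(-1,1)
    P=P@C[:3,:3].T+C[:3,3]; P[dep.ravel()==0]=np.nan; return P.reshape(420,560,3)
def proj(n,P,C):
    i=optics.camera_info(n);Ci=np.linalg.inv(C);P=np.atleast_2d(P)
    return cv2.projectPoints(P.astype(float).reshape(-1,1,3),cv2.Rodrigues(Ci[:3,:3])[0],Ci[:3,3],i["mtx"],np.array([i["k1"],0,0,0,0.]))[0].reshape(-1,2)
def circ(p):
    A=np.c_[2*p,np.ones(len(p))];s=np.linalg.lstsq(A,(p**2).sum(1),rcond=None)[0]
    return s[:2],np.sqrt(s[2]+s[:2]@s[:2])
E
python3 - <<'E'
from h import *
f=np.load("p0.npz")
for n,d in(("scene","da"),("side","db")):
    P=cloud(n,f[d],camT(n))
    X=P.reshape(-1,3)
    boxes={"scene":dict(bucket=(195,190,265,270),stand=(160,270,235,360),holder=(340,170,385,205),bottle=(283,235,318,290),jar=(298,140,326,175)),
     "side":dict(bucket=(210,220,265,285),stand=(238,300,295,372),holder=(300,150,342,185),bottle=(298,238,330,282),jar=(247,130,275,162))}[n]
    for k,(a,b,c,e) in boxes.items():
        Q=P[b:e,a:c].reshape(-1,3);Q=Q[np.isfinite(Q[:,0])]
        top={"bucket":.115,"stand":.1,"holder":.012,"bottle":.1,"jar":.064}[k]
        S=Q[abs(Q[:,2]-top)<.006]
        F=Q[(Q[:,2]>.004)]
        print(n,k,len(S),"zmax",np.percentile(F[:,2],99).round(4) if len(F) else 0)
        if len(S)>4: 
            print("  top mean",S.mean(0).round(4),"min",S.min(0).round(3),"max",S.max(0).round(3))
            if k!="stand":print("  circ",circ(S[:,:2]))
P=cloud("side",f["db"],camT("side"))
np.set_printoptions(linewidth=250)
print((P[302:370:3,240:292:3,2]*1000).round(0))
E
```

```text
scene bucket 583 zmax 0.1158
  top mean [0.5552 0.0783 0.1139] min [0.514 0.032 0.109] max [0.6   0.119 0.117]
  circ (array([0.55605581, 0.07717812]), np.float64(0.037079858413814906))
scene stand 1156 zmax 0.1427
  top mean [0.4345 0.2661 0.0998] min [0.391 0.216 0.094] max [0.485 0.302 0.106]
scene holder 298 zmax 0.3308
  top mean [ 0.4484 -0.2798  0.0106] min [ 0.41  -0.337  0.006] max [ 0.479 -0.21   0.017]
  circ (array([ 0.44215593, -0.27913483]), np.float64(0.038306708248962956))
scene bottle 174 zmax 0.1003
  top mean [0.385  0.0416 0.0986] min [0.371 0.025 0.094] max [0.401 0.057 0.102]
  circ (array([0.38557339, 0.04105753]), np.float64(0.01154735912091544))
scene jar 138 zmax 0.0651
  top mean [ 0.6085 -0.307   0.0609] min [ 0.586 -0.334  0.058] max [ 0.635 -0.285  0.066]
  circ (array([ 0.61020657, -0.30929561]), np.float64(0.01801467910650021))
side bucket 577 zmax 0.1179
  top mean [0.5584 0.0804 0.1143] min [0.516 0.035 0.109] max [0.602 0.122 0.121]
  circ (array([0.5587011, 0.0795961]), np.float64(0.037002288854696114))
side stand 893 zmax 0.1445
  top mean [0.4432
[... 2076 characters left out ...]
7.   7.   9.   8.  10.   4.  10.  11.   1.   1.]
 [ -2.   1.  59.  61.   7.   7.  11.   8.   9.  10.   6.   8.   8.  12.   8.   7.   2.  -1.]
 [ -2.  -1.  50.  49.   9.  11.   7.   7.  10.   7.  10.   9.  10.   6.   9.   9.   1.  -0.]
 [  2.  -3.  34.  35.  10.  10.   8.  10.   8.   8.   6.   8.   8.   9.   7.  12.  -1.  -1.]
 [ -2.   1.  23.  20.   7.   7.  10.   7.   6.   9.  11.  10.  10.   7.   8.   8.   1.  -1.]
 [  4.   0.   7.  10.   6.  10.   9.   8.   6.   7.   9.   7.   4.   8.  10.   7.   3.  -2.]
 [  1.   5.   9.   7.   8.   8.   6.   6.   6.   6.   4.   8.   7.   5.   3.   7.  -2.   1.]
 [  2.   2.   3.   1.   1.   1.  -1.   1.  -1.   3.  -1.  -1.  -3.  -1.   2.   0.   1.   2.]]
```

```bash
python3 - <<'E'
import numpy as np,cv2
f=np.load("p0.npz")
a=cv2.resize(f["a"][180:370,150:400],None,fx=3,fy=3,interpolation=3)[:, :400*1]
a=cv2.resize(f["a"][265:365,155:245],None,fx=4.4,fy=5.5,interpolation=3)
b=cv2.resize(f["b"][300:375,235:300],None,fx=6,fy=7,interpolation=3)
h=max(len(a),len(b))
p=lambda i:np.pad(i,((0,h-len(i)),(0,0),(0,0)))
o=np.hstack([p(a),p(b)]);print(o.shape);cv2.imwrite("pics/c1.png",o)
E
```

```text
(550, 786, 3)
```

View pics/c1.png

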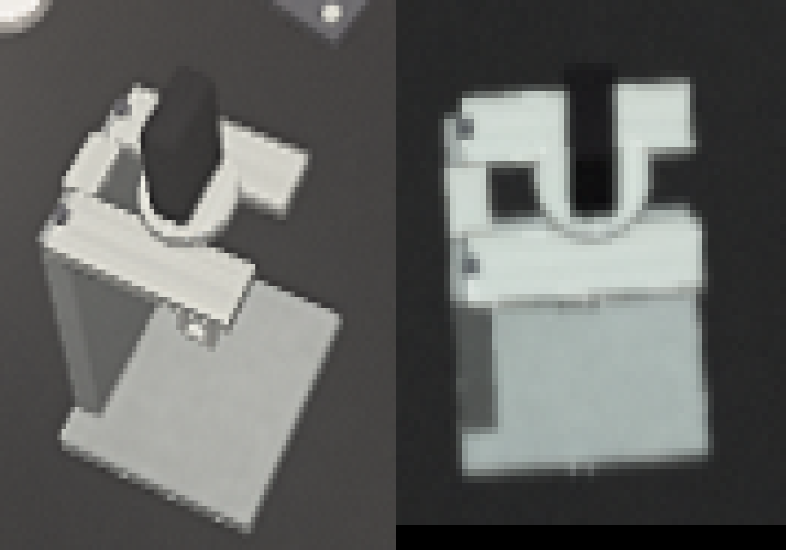

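```bash
python3 - <<'E'
from h import *
f=np.load("p0.npz")
for n,d,bx,bk in(("scene","da",(160,270,235,360),(195,190,265,270)),("side","db",(238,300,295,372),(210,220,265,285))):
    P=cloud(n,f[d],camT(n))
    Q=P[bx[1]:bx[3],bx[0]:bx[2]].reshape(-1,3);Q=Q[np.isfinite(Q[:,0])]
    H=Q[(Q[:,2]>.136)&(Q[:,2]<.15)]; H=H.astype(np.float32)
    print(n,"handle top",len(H),H.mean(0),cv2.minAreaRect(H[:,:2]*1000))
    S=Q[abs(Q[:,2]-.1)<.008].astype(np.float32)
    print("shelf",cv2.minAreaRect(S[:,:2]*1000), cv2.minAreaRect(Q[abs(Q[:,2]-.008)<.003].astype(np.float32)[:,:2]*1000))
    # adapter inside bucket
    Q=P[bk[1]:bk[3],bk[0]:bk[2]].reshape(-1,3);Q=Q[np.isfinite(Q[:,0])]
    r=np.hypot(Q[:,0]-.557,Q[:,1]-.0785); I=Q[(r<.026)]
    print(np.histogram(I[:,2],bins=np.arange(0,.12,.01)))
    W=I[(I[:,2]>.062)&(I[:,2]<.088)];print((W*1000).round(0))
E
```

```text
scene handle top 177 [0.43141532 0.25713626 0.14119683] ((432.81597900390625, 256.4732666015625), (16.32147789001465, 29.638906478881836), 17.147817611694336)
shelf ((439.6177978515625, 259.4331359863281), (84.1488265991211, 67.91861724853516), 19.767776489257812) ((454.8809814453125, 203.99557495117188), (85.02935791015625, 201.46665954589844), 17.086490631103516)
(array([0, 0, 0, 0, 0, 0, 0, 3, 0, 0, 0]), array([0.  , 0.01, 0.02, 0.03, 0.04, 0.05, 0.06, 0.07, 0.08, 0.09, 0.1 ,
       0.11]))
[[569.  59.  75.]
 [566.  59.  76.]
 [572.  63.  73.]]
side handle top 125 [0.43549687 0.2593143  0.14262633] ((435.986083984375, 259.138916015625), (15.452371597290039, 31.948455810546875), 15.304483413696289)
shelf ((442.1978759765625, 261.7432861328125), (82.65575408935547, 69.90442657470703), 19.12924575805664) ((455.7762145996094, 228.22479248046875), (120.96044921875, 165.80291748046875), 11.86090087890625)
(array([ 0,  0,  0,  0, 10,  9, 10, 23,  2,  0,  0]), array([0.  , 0.01, 0.02, 0.03, 0.04, 0.05, 0.06, 0.07, 0.08, 0.09, 0.1 ,
       0.11]))
[[570.  64.  77.]
 [568.  63.  77.]
 [566.  61.  76.]
 [563.  62.  77.]
 [560.  64.  80.]
 [559.  61.  77.]
 [556.  63.  81.]
 [573.  63.  72.]
 [570.  65.  75.]
 [567.  65.  76.]
 [565.  65.  77.]
 [562.  65.  77.]
 [560.  65.  79.]
 [558.  63.  76.]
 [555.  65.  79.]
 [553.  64.  79.]
 [575.  65.  70.]
 [572.  65.  71.]
 [571.  63.  69.]
 [553.  65.  77.]
 [551.  65.  77.]
 [549.  63.  76.]
 [577.  67.  68.]
 [575.  65.  66.]
 [550.  66.  76.]
 [548.  65.  74.]
 [546.  65.  75.]
 [579.  68.  64.]
 [576.  70.  68.]
 [547.  68.  76.]
 [545.  69.  78.]
 [578.  71.  64.]
 [576.  70.  64.]
 [575.  73.  65.]]
```

The crop shows the hook's flange and black handle in the slot, with the slot's open end to the right of the side view (toward the robot). So the toe points to about world +x, turned roughly 18°. The side depth shows the bail leaning to about -y. Next I'll work out the joint-6 choices and how far to move for a wrist view.

```bash
cat >> h.py <<'E'
def down(yaw): # tool x down, tool z (jaw axis) at yaw
    z=np.array([np.cos(yaw),np.sin(yaw),0]);x=np.array([0,0,-1.]);return np.c_[x,np.cross(z,x),z]
def go(p,yaw,lab=""):
    T=pose();d=T[:3,:3].T@(np.array(p)-T[:3,3])*100
    w=R.from_matrix(T[:3,:3].T@down(yaw)).as_rotvec()
    print(lab,"shift cm",d.round(2),"rot",w.round(3),"rows>=",np.ceil(max(np.linalg.norm(d)/6.25,np.linalg.norm(w)/.186)))
E
python3 - <<'E'
from h import *
T=pose();print(T.round(3));yaw=np.arctan2(T[1,2],T[0,2]);q=robot.get_obs()["q"];print("yaw z",yaw,"q1",q[0],"q6",q[5])
for s in(1,-1):print("c",s,yaw-q[0]-s*q[5])
go((.50,.02,.36),0,"a")
go((.50,.02,.36),np.pi,"b")
f=np.load("p0.npz")
P=np.concatenate([cloud("side",f["db"],camT("side")).reshape(-1,3),cloud("scene",f["da"],camT("scene")).reshape(-1,3)])
P=P[np.isfinite(P[:,0])]
for c in((.435,.258),(.557,.0785),(.442,-.28)):
    r=np.hypot(P[:,0]-c[0],P[:,1]-c[1]);m=(r<.22)&(P[:,2]>.15)&(P[:,2]<.6)
    Q=P[m];print(c,len(Q)); 
    if len(Q):
        i=np.argsort(r[m])[::max(1,len(Q)//8)];print(np.c_[Q[i],r[m][i]].round(3))
E
```

```text
[[-0.     0.97   0.241  0.151]
 [ 0.002  0.241 -0.97  -0.606]
 [-1.     0.    -0.002  0.222]
 [ 0.     0.     0.     1.   ]]
yaw z -1.3270225535095617 q1 -1.5054977585479834 q6 -0.17847219641395154
c 1 0.35694740145237325
c -1 3.0086244701965636e-06
a shift cm [-13.71  48.99 -52.33] rot [-1.327e+00 -1.000e-03 -2.000e-03] rows>= 12.0
b shift cm [-13.71  48.99 -52.33] rot [ 1.815 -0.002  0.002] rows>= 12.0
(0.435, 0.258) 9894
[[0.449 0.43  0.262 0.173]
 [0.47  0.435 0.335 0.181]
 [0.431 0.444 0.217 0.186]
 [0.427 0.449 0.201 0.191]
 [0.425 0.455 0.154 0.197]
 [0.502 0.449 0.394 0.203]
 [0.424 0.466 0.179 0.209]
 [0.52  0.454 0.405 0.214]
 [0.442 0.478 0.276 0.22 ]]
(0.557, 0.0785) 0
(0.442, -0.28) 2934
[[ 0.28  -0.195  0.576  0.183]
 [ 0.599 -0.417  0.197  0.208]
 [ 0.604 -0.413  0.24   0.21 ]
 [ 0.601 -0.419  0.418  0.211]
 [ 0.611 -0.409  0.179  0.212]
 [ 0.611 -0.411  0.316  0.214]
 [ 0.62  -0.402  0.235  0.216]
 [ 0.62  -0.406  0.214  0.218]
 [ 0.623 -0.405  0.263  0.22 ]]
```

>>> arm_command(
  plan=[
    [-5,0,0,0,0,0,8.7],
    [-3,3,-3,0,0,0,8.7],
    [-1,4,-4.2,0,0,0,8.7],
    [0,4,-4.2,0,0,0,8.7],
    [0,4,-4.2,0,0,0,8.7],
    [0,4,-4.2,0,0,0,8.7],
    [0,4,-4.2,0,0,0,8.7],
    [0,4,-4.2,0,0,0,8.7],
    [0,4,-4.2,0,0,0,8.7],
    [0,4,-4.2,0,0,0,8.7],
    [0,4,-4.2,0,0,0,8.7],
    [0,4,-4.2,0,0,0,8.7],
  ],
)

```text
time: 1.6
position: [0.4672, -0.0525, 0.3137]
tool_rot: [0.44, 0.556, -0.436, 0.554]
ft_force: [1.7, -1.0, 0.4]
grip_width: 0.0869
```

```bash
python3 -c "
from h import *
go((.55,.10,.33),0)"
```

```text
shift cm [ -1.52  11.58 -12.94] rot [-1.337 -0.003 -0.006] rows>= 8.0
```

>>> arm_command(
  plan=[
    [-0.8,4,-4.4,0,0,0,8.7],
    [-0.7,4,-4.4,0,0,0,8.7],
    [0,3,-3.5,0,0,0,8.7],
    [0,0,0,-0.18,0,0,8.7],
    [0,0,0,-0.18,0,0,8.7],
    [0,0,0,-0.18,0,0,8.7],
    [0,0,0,-0.18,0,0,8.7],
    [0,0,0,-0.18,0,0,8.7],
    [0,0,0,-0.18,0,0,8.7],
    [0,0,0,-0.18,0,0,8.7],
    [0,0,0,-0.1,0,0,8.7],
    [0,0,0,0,0,0,8.7],
  ],
)

```text
time: 3.1
position: [0.545, 0.1039, 0.3237]
tool_rot: [-0.024, 0.71, 0.029, 0.703]
ft_force: [-0.4, -0.2, -0.4]
grip_width: 0.0869
```

```bash
python3 - <<'E'
from h import *
T=pose();a,d=optics.camera("wrist");print(T.round(4))
np.savez("w1.npz",a=a,d=d,T=T);cv2.imwrite("pics/w1.png",a)
C=camT("wrist",T)
print(proj("wrist",[[.557,.0785,.115],[.557,.0785,.05],[.435,.258,.143]],C))
E
```

```text
[[-0.0108 -0.0742  0.9972  0.545 ]
 [ 0.0068  0.9972  0.0743  0.1039]
 [-0.9999  0.0075 -0.0103  0.3237]
 [ 0.      0.      0.      1.    ]]
[[286.7773485  208.98929307]
 [285.85877245 198.14715748]
 [183.49362367  38.91765506]]
```

View pics/w1.png

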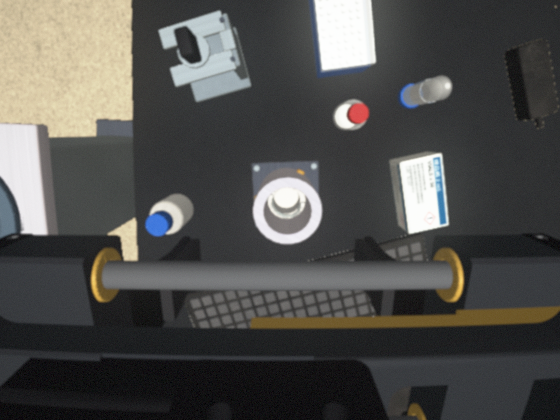

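The wrist view shows the bucket rim at about (287,209), with the adapter inside it at (287,198), and the hook and stand at (195,50). I'll crop the bore and extract the bail points, the rim circle and the hook handle.

```bash
python3 - <<'E'
from h import *
f=np.load("w1.npz");a,d,T=f["a"],f["d"],f["T"];C=camT("wrist",T)
P=cloud("wrist",d,C)
Q=P[165:250,245:330];S=Q[(abs(Q[...,2]-.115)<.006)]
print("rim z",np.median(S[:,2]));
# rim ellipse from image: bright ring outer contour
c,r=circ(S[:,:2]);print("rim circ",c,r)
rr=np.hypot(Q[...,0]-c[0],Q[...,1]-c[1])
m=(rr<.026)&(Q[...,2]>.062)&(Q[...,2]<.095);B=Q[m];print(len(B));print((B*1000).round(0).tolist())
m=(rr<.03)&(Q[...,2]>.045)&(Q[...,2]<.056);A=Q[m];print("adapter rim",len(A),circ(A[:,:2]),A.mean(0))
K=P[5:110,150:255].reshape(-1,3);K=K[np.isfinite(K[:,0])]
H=K[(K[:,2]>.133)&(K[:,2]<.16)].astype(np.float32);print("handle",len(H),H.mean(0),cv2.minAreaRect(H[:,:2]*1000))
g=K[abs(K[:,2]-.1)<.006].astype(np.float32);print("shelf",np.median(g[:,2]),cv2.minAreaRect(g[:,:2]*1000))
g=K[abs(K[:,2]-.008)<.0025].astype(np.float32);print("foot",cv2.minAreaRect(g[:,:2]*1000))
o=np.hstack([cv2.resize(a[165:250,245:330],None,fx=4.6,fy=4.6,interpolation=2),cv2.resize(a[5:90,150:235],None,fx=4.6,fy=4.6,interpolation=2)])
cv2.imwrite("pics/w1c.png",o)
E
```

```text
rim z 0.11514296740133378
rim circ [0.55697746 0.07676966] 0.03656695704413589
117
[[536.0, 75.0, 62.0], [537.0, 76.0, 63.0], [539.0, 76.0, 62.0], [536.0, 74.0, 64.0], [538.0, 74.0, 64.0], [536.0, 73.0, 66.0], [538.0, 74.0, 67.0], [539.0, 73.0, 64.0], [536.0, 72.0, 68.0], [538.0, 72.0, 67.0], [539.0, 72.0, 66.0], [537.0, 71.0, 70.0], [538.0, 71.0, 69.0], [539.0, 71.0, 68.0], [537.0, 70.0, 70.0], [538.0, 70.0, 70.0], [539.0, 70.0, 70.0], [541.0, 70.0, 69.0], [538.0, 69.0, 71.0], [540.0, 70.0, 73.0], [541.0, 69.0, 72.0], [575.0, 70.0, 63.0], [576.0, 70.0, 62.0], [538.0, 67.0, 70.0], [540.0, 68.0, 72.0], [541.0, 69.0, 75.0], [542.0, 68.0, 73.0], [573.0, 68.0, 63.0], [575.0, 68.0, 63.0], [540.0, 67.0, 73.0], [541.0, 67.0, 74.0], [542.0, 68.0, 76.0], [544.0, 67.0, 74.0], [573.0, 68.0, 66.0], [575.0, 68.0, 66.0], [576.0, 68.0, 66.0], [541.0, 66.0, 76.0], [543.0, 66.0, 76.0], [544.0, 66.0, 76.0], [573.0, 66.0, 67.0], [575.0, 66.0, 67.0], [576.0, 67.0, 68.0], [541.0, 64.0, 74.0], [543.0, 65.0, 76.0], [544.0, 65.0, 77.0], [545.0, 65.0, 77.0], [547.0, 66.0, 78.0], [572.0, 66.0, 70.0], [573.0, 
[... 1231 characters left out ...]
[554.0, 60.0, 80.0], [555.0, 60.0, 81.0], [557.0, 60.0, 79.0], [558.0, 60.0, 79.0], [560.0, 60.0, 79.0], [561.0, 60.0, 78.0], [562.0, 60.0, 79.0], [564.0, 60.0, 79.0], [565.0, 60.0, 78.0], [566.0, 60.0, 77.0]]
adapter rim 241 (array([0.5569651 , 0.07487857]), np.float64(0.02328774006233056)) [0.56085675 0.0706425  0.0502174 ]
handle 506 [0.43576938 0.25543255 0.14221816] ((434.64764404296875, 255.9083251953125), (16.75968360900879, 30.097522735595703), 17.020212173461914)
shelf 0.10036555 ((440.3200378417969, 260.29486083984375), (82.7293930053711, 66.96141815185547), 18.589710235595703)
foot ((439.8687744140625, 259.0531005859375), (86.60671997070312, 83.75999450683594), 18.756980895996094)
```

View pics/w1c.png

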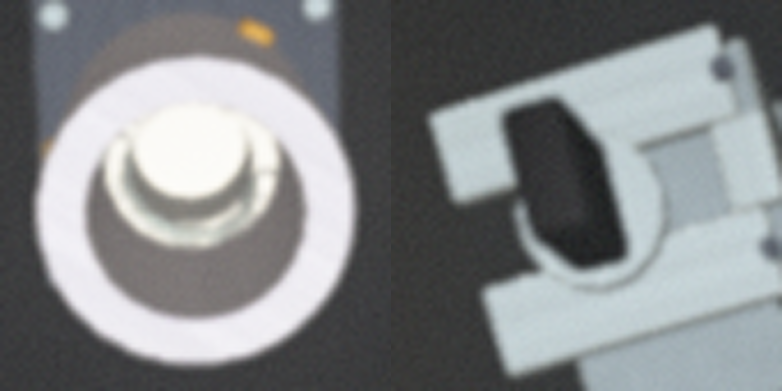

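The bail's arch leans to world -y: its legs are at about (537,75.5) and (575.5,70) mm, and its peak is at about (556,61), z 79. I'll fit its plane and compute the move to above the hook.

```bash
python3 - <<'E'
from h import *
c=np.array([.557,.0772])
f=np.load("w1.npz");g=np.load("p0.npz")
for n,P in(("wrist",cloud("wrist",f["d"],camT("wrist",f["T"]))),("side",cloud("side",g["db"],camT("side")))):
    Q=P.reshape(-1,3);r=np.hypot(*(Q[:,:2]-c).T);B=Q[(r<.0255)&(Q[:,2]>.060)&(Q[:,2]<.09)]
    m=B.mean(0);u,s,vt=np.linalg.svd(B-m);nn=vt[2]*np.sign(vt[2][2]);h=np.cross(nn,[0,0,1]);h/=np.linalg.norm(h)
    print(n,len(B),"normal",nn.round(3),"hinge yaw deg",np.degrees(np.arctan2(h[1],h[0])),"tilt",np.degrees(np.arccos(nn[2])), "toppts",B[B[:,2]>.0765].mean(0))
go((.434,.2565,.23),.32)
E
```

```text
wrist 124 normal [0.138 0.829 0.542] hinge yaw deg -9.486010665442533 tilt 57.14839744836888 toppts [0.5545894  0.06199684 0.07865055]
side 36 normal [0.185 0.712 0.677] hinge yaw deg -14.565622276374558 tilt 47.38025162072593 toppts [0.55824468 0.06331561 0.0783881 ]
 shift cm [ 9.59 15.97 -9.84] rot [-0.246 -0.009 -0.009] rows>= 4.0
```

>>> arm_command(
  plan=[
    [2,4,-2.5,0,0,0,5],
    [2,4,-2.5,0,0,0,5],
    [2,4,-2.5,0,0,0,5],
    [2,4,-2.5,0,0,0,5],
    [0,0,0,-0.15,-0.005,-0.005,5],
    [0,0,0,-0.1,0,0,5],
    [0,0,0,0,0,0,5],
  ],
)

```text
time: 4.03
position: [0.4302, 0.2611, 0.2425]
tool_rot: [-0.111, 0.7, 0.113, 0.697]
ft_force: [0.1, 0.0, 0.9]
grip_width: 0.05
```

```bash
python3 - <<'E'
from h import *
T=pose();a,d=optics.camera("wrist")
np.savez("w2.npz",a=a,d=d,T=T);C=camT("wrist",T)
P=cloud("wrist",d,C).reshape(-1,3);K=P[np.isfinite(P[:,0])&(np.hypot(P[:,0]-.434,P[:,1]-.2565)<.07)]
H=K[(K[:,2]>.137)&(K[:,2]<.15)].astype(np.float32);print("handle",len(H),np.median(H[:,2]),cv2.minAreaRect(H[:,:2]*1000))
g=K[abs(K[:,2]-.1)<.004].astype(np.float32);print("shelf",cv2.minAreaRect(g[:,:2]*1000))
g=K[abs(K[:,2]-.105)<.002].astype(np.float32);print("flange?",len(g),circ(g[:,:2]))
go((.434,.2565,.11),.32)
cv2.imwrite("pics/w2.png",a)
E
```

```text
handle 588 0.14292037 ((433.8321228027344, 256.1411437988281), (15.29157543182373, 30.736127853393555), 17.87286376953125)
shelf ((439.59326171875, 260.03472900390625), (81.74764251708984, 66.41719055175781), 18.885417938232422)
flange? 533 (array([0.43616235, 0.25790563]), np.float64(0.016372073940643075))
 shift cm [13.25 -0.58  0.24] rot [-0.003 -0.003 -0.003] rows>= 3.0
```

View pics/w2.png

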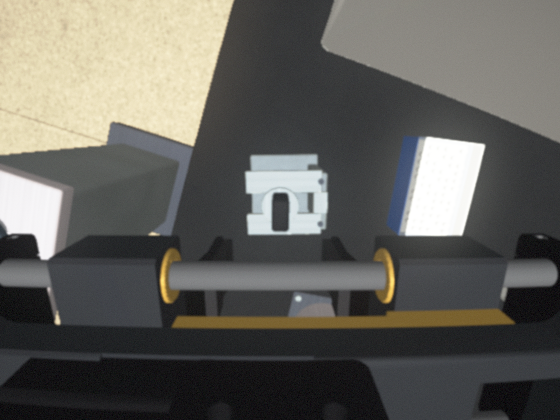

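The handle sits at (281,210), centred between the open fingers. Two estimates agree on (0.434, 0.256), so I'll descend and grip.

>>> arm_command(
  plan=[
    [4,-0.3,0.1,0,0,0,5],
    [4,-0.3,0.1,0,0,0,5],
    [3,0,0,0,0,0,5],
    [1.6,0,0,0,0,0,5],
    [0.5,0,0,0,0,0,5],
    [0,0,0,0,0,0,5],
  ],
)

```text
time: 4.82
position: [0.4391, 0.2559, 0.11]
tool_rot: [-0.105, 0.697, 0.107, 0.701]
ft_force: [0.1, 0.6, -0.4]
grip_width: 0.0501
```

```bash
python3 -c "
from h import *
go((.434,.2562,.11),.32);print(robot.get_obs()['position'],robot.get_obs()['ft_force'])"
```

```text
shift cm [-0.01  0.18 -0.48] rot [-0.019  0.005 -0.003] rows>= 1.0
[0.43907822 0.25590274 0.10996165] [ 0.11956746  0.56342433 -0.42238399]
```

>>> arm_command(
  plan=[
    [0,0.18,-0.5,-0.02,0.005,0,5],
    [0,0,0,0,0,0,5],
    [0,0,0,0,0,0,0],
    [0,0,0,0,0,0,0],
    [0,0,0,0,0,0,0],
    [0,0,0,0,0,0,0],
  ],
  grip_force=45,
)

```text
time: 5.58
position: [0.4351, 0.2568, 0.1126]
tool_rot: [-0.112, 0.696, 0.114, 0.7]
ft_force: [-0.4, 0.3, -0.1]
grip_width: 0.0178
```

```bash
python3 -c "
from h import *
go((.434,.2562,.11),.32);print(robot.get_obs()['position'],robot.get_obs()['ft_force'],robot.get_obs()['grip_width'])"
```

```text
shift cm [ 0.25 -0.02 -0.12] rot [ 0.001  0.006 -0.003] rows>= 1.0
[0.43508812 0.25678983 0.11255634] [-0.41558302  0.3064604  -0.12819742] 0.0178325474592766
```

>>> arm_command(
  plan=[
    [0.1,0,0,0,0,0,0],
    [0,0,0,0,0,0,0],
    [0,0,0,0,0,0,0],
  ],
)

```text
time: 5.95
position: [0.435, 0.2568, 0.1125]
tool_rot: [-0.112, 0.696, 0.114, 0.7]
ft_force: [-0.8, -0.2, 0.4]
grip_width: 0.0157
```

>>> arm_command(
  plan=[
    [-1,0,0,0,0,0,0],
    [-3,0,0,0,0,0,0],
    [-5,0,0,0,0,0,0],
    [-5,0,0,0,0,0,0],
    [-1,0,0,0.17,0,0,0],
    [0,0,0,0.17,0,0,0],
    [0,0,0,0.17,0,0,0],
    [0,0,0,0.17,0,0,0],
    [0,0,0,0.17,0,0,0],
    [0,0,0,0.17,0,0,0],
    [0,0,0,0.17,0,0,0],
    [0,0,0,0.17,0,0,0],
  ],
)

```text
time: 7.45
position: [0.4323, 0.2554, 0.2717]
tool_rot: [0.367, 0.605, -0.363, 0.606]
ft_force: [-0.4, 0.3, -0.7]
grip_width: 0.0158
```

```bash
python3 -c "
from h import *
go((.557,.0772,.255),-1.745);print(robot.get_obs()['position'],robot.get_obs()['ft_force'],robot.get_obs()['grip_width'])"
```

```text
shift cm [ 1.64  2.68 21.59] rot [ 0.661 -0.004 -0.005] rows>= 4.0
[0.43225828 0.25543814 0.2716557 ] [-0.37834348  0.28676144 -0.71387963] 0.015766605030186634
```

>>> arm_command(
  plan=[
    [0,0,0,0.165,0,0,0],
    [0,0,0,0.165,0,0,0],
    [0,0,0,0.165,0,0,0],
    [0,0,0,0.165,0,0,0],
    [0,0,0,0,0,0,0],
  ],
)

```text
time: 8.07
position: [0.4306, 0.2549, 0.273]
tool_rot: [0.548, 0.45, -0.544, 0.449]
ft_force: [-0.4, -0.5, -0.6]
grip_width: 0.0159
```

```bash
python3 -c "
from h import *
go((.5575,.0802,.255),-1.745)"
```

```text
shift cm [ 1.77 15.82 14.71] rot [-0.02  -0.005 -0.002] rows>= 4.0
```

>>> arm_command(
  plan=[
    [0,3.2,3,0,0,0,0],
    [0,3.2,3,0,0,0,0],
    [0.5,3.2,3,0,0,0,0],
    [0.5,3.2,3,-0.02,-0.004,0,0],
    [0.5,2.8,2.5,0,0,0,0],
    [0,0,0,0,0,0,0],
    [0,0,0,0,0,0,0],
  ],
)

```text
time: 8.95
position: [0.5602, 0.0798, 0.2584]
tool_rot: [0.537, 0.461, -0.535, 0.461]
ft_force: [-0.2, -0.2, -0.7]
grip_width: 0.0154
```

```bash
python3 - <<'E'
from h import *
go((.5575,.0802,.25),-1.745)
T=pose();a,d=optics.camera("wrist");b,db=optics.camera("side")
np.savez("w3.npz",a=a,d=d,T=T,b=b,db=db)
print(T.round(4))
o=np.hstack([cv2.resize(a[130:330,177:377],None,fx=2,fy=2),cv2.resize(b[195:295,190:290],None,fx=4,fy=4,interpolation=2)])
cv2.imwrite("pics/w3.png",o)
E
```

```text
shift cm [ 0.84 -0.27  0.01] rot [ 0.024 -0.002 -0.003] rows>= 1.0
[[ 0.0029  0.9887 -0.15    0.5602]
 [ 0.0016 -0.15   -0.9887  0.0798]
 [-1.      0.0026 -0.002   0.2584]
 [ 0.      0.      0.      1.    ]]
```

View pics/w3.png

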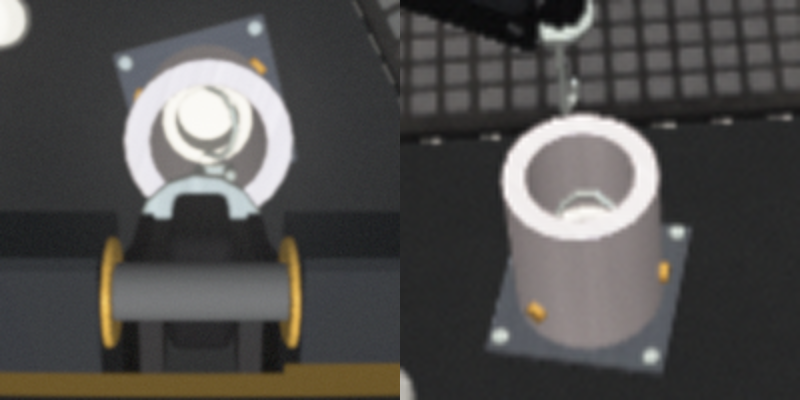

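The left half shows the foot of the hook (about (215,165) in the crop) just over the bore's near rim, with the bail to its right. The right half shows the hook above the bore and the arch facing the camera. I'll check the foot's position by depth in both views.

```bash
python3 - <<'E'
from h import *
f=np.load("w3.npz");T=f["T"]
d=T[:3,2]
for n,dep,C in(("wrist",f["d"],camT("wrist",T)),("side",f["db"],camT("side"))):
    P=cloud(n,dep,C).reshape(-1,3)
    m=(np.hypot(P[:,0]-.5602,P[:,1]-.0798)<.035)&(P[:,2]>.155)&(P[:,2]<.236)
    Q=P[m];L=Q-[.5602,.0798,.246];L=np.c_[L@T[:3,2],L@T[:3,1],L[:,2]]*1000
    print(n,"along toe, across, z rel origin");print(L[np.argsort(L[:,2])].round(1).tolist())
E
```

```text
wrist along toe, across, z rel origin
[[-1.7, 2.4, -73.1], [9.9, 2.8, -71.4], [8.2, 2.9, -71.4], [5.7, 2.9, -71.3], [10.7, 2.9, -71.1], [1.6, 2.9, -71.1], [4.9, 3.0, -71.0], [4.1, 3.0, -70.9], [9.0, 3.0, -70.9], [9.0, 2.2, -70.8], [4.1, 2.2, -70.8], [9.9, -1.3, -70.8], [7.4, 3.1, -70.6], [2.4, 3.1, -70.5], [4.9, 1.4, -70.4], [9.0, -1.1, -70.3], [9.8, 2.3, -70.3], [8.2, 2.3, -70.3], [6.5, 1.5, -70.3], [3.2, 3.2, -70.2], [4.1, -0.2, -70.2], [5.7, 2.4, -70.1], [7.4, 0.7, -70.1], [8.2, 0.7, -70.0], [3.2, 0.7, -70.0], [6.5, -0.2, -70.0], [6.5, 0.7, -69.9], [6.5, 3.3, -69.9], [-1.7, 2.4, -69.9], [11.5, 3.3, -69.9], [4.1, 1.6, -69.8], [9.0, 1.6, -69.8], [5.7, -0.1, -69.7], [8.2, -0.1, -69.6], [13.1, 3.3, -69.6], [8.2, 1.6, -69.6], [6.5, 2.5, -69.5], [3.2, 2.5, -69.5], [4.9, 2.5, -69.5], [9.0, 0.8, -69.5], [4.9, 0.8, -69.5], [3.2, 1.7, -69.4], [4.1, 0.9, -69.3], [3.2, 0.0, -69.3], [5.7, 0.9, -69.1], [0.8, 3.5, -69.1], [7.3, 1.8, -69.1], [7.3, 0.1, -69.0], [13.9, 2.7, -68.9], [-0.9, 3.6, -68.8], [9.0, 0.2, -68.8], [5.7, 1.9, -68.7], [12.2, 3.6, -68.7], [4.9, 0.2, -68.6], [2.4, 2.8, -68.5], [1
[... 1598 characters left out ...]
[8.5, 1.8, -62.4], [11.5, 0.9, -62.0], [-5.0, 1.9, -60.5], [-2.1, 1.0, -60.0], [8.9, 1.7, -59.5], [-3.4, 2.6, -59.4], [-1.4, 1.2, -57.6], [-1.8, 0.7, -53.8], [-5.1, 1.4, -53.7], [-4.6, 1.5, -51.0], [-1.7, 0.6, -50.5], [-3.4, 2.0, -49.4], [-3.1, 4.3, -47.6], [-2.7, -0.2, -45.9], [-2.5, 2.1, -44.1], [-2.0, 0.0, -43.6], [-6.3, 0.0, -42.1], [-5.5, 2.7, -41.0], [-1.5, 0.1, -41.0], [-3.1, 1.5, -39.9], [-5.4, 2.5, -37.9], [-4.0, 3.1, -36.5], [-2.6, -0.8, -36.2], [-0.7, 0.1, -35.6], [-5.0, 0.1, -34.1], [-4.2, 0.4, -31.9], [-2.9, 3.3, -31.5], [-5.4, 2.1, -31.4], [-2.2, 1.4, -31.4], [-3.3, 2.9, -27.8], [-3.5, 0.4, -26.4], [-1.3, 1.3, -23.0], [-4.5, 1.9, -22.9], [-2.7, 2.8, -22.2], [-4.8, -0.6, -21.5]]
```

>>> arm_command(
  plan=[
    [0,-0.35,-0.3,0.024,-0.002,-0.003,0],
    [2,0,0,0,0,0,0],
    [0,0,0,0,0,0,0],
  ],
)

```text
time: 9.43
position: [0.5552, 0.0869, 0.2394]
tool_rot: [0.541, 0.455, -0.541, 0.455]
ft_force: [0.1, -0.2, -1.3]
grip_width: 0.0158
```

```bash
python3 -c "
from h import *
go((.5568,.0822,.1445),-1.745)"
```

```text
shift cm [9.49 0.23 0.44] rot [ 0.002 -0.    -0.   ] rows>= 2.0
```

>>> arm_command(
  plan=[
    [0,0.2,0.4,0,0,0,0],
    [0,0,0,0,0,0,0],
  ],
)

```text
time: 9.68
position: [0.557, 0.0832, 0.2409]
tool_rot: [0.542, 0.455, -0.54, 0.456]
ft_force: [-0.2, 1.2, -1.0]
grip_width: 0.016
```

```bash
python3 -c "
from h import *
go((.5568,.0822,.1445),-1.745)"
```

```text
shift cm [ 9.64 -0.03  0.1 ] rot [ 0.003 -0.001 -0.003] rows>= 2.0
```

>>> arm_command(
  plan=[
    [2,0,0.1,0,0,0,0],
    [2,0,0,0,0,0,0],
    [2,0,0,0,0,0,0],
    [0,0,0,0,0,0,0],
  ],
)

```text
time: 10.18
position: [0.5597, 0.0819, 0.1827]
tool_rot: [0.544, 0.453, -0.538, 0.457]
ft_force: [-0.2, -0.3, 0.1]
grip_width: 0.0156
```

```bash
python3 -c "
from h import *
go((.5568,.0822,.1445),-1.745)"
```

```text
shift cm [ 3.81 -0.32  0.03] rot [ 0.002 -0.002 -0.01 ] rows>= 1.0
```

>>> arm_command(
  plan=[
    [0.5,-0.3,0,0,0,-0.01,0],
    [1,0,0,0,0,0,0],
    [1,0,0,0,0,0,0],
    [0.6,0,0,0,0,0,0],
    [0.5,0,0,0,0,0,0],
    [0,0,0,0,0,0,0],
  ],
)

```text
time: 10.92
position: [0.5585, 0.0824, 0.1467]
tool_rot: [0.542, 0.455, -0.54, 0.456]
ft_force: [-0.0, -0.2, -1.1]
grip_width: 0.0158
```

```bash
python3 -c "
from h import *
go((.5568,.0822,.1445),-1.745)"
```

```text
shift cm [ 0.22 -0.17  0.05] rot [ 0.002 -0.002 -0.004] rows>= 1.0
```

>>> arm_command(
  plan=[
    [0.25,-0.17,0,0,0,0,0],
    [0,0,0.3,0,0,0,0],
    [0,0,0.3,0,0,0,0],
    [0,0,0.3,0,0,0,0],
    [0,0,0.3,0,0,0,0],
    [0,0,0.2,0,0,0,0],
    [0,0,0,0,0,0,0],
  ],
)

```text
time: 11.8
position: [0.5549, 0.0676, 0.1448]
tool_rot: [0.543, 0.454, -0.539, 0.456]
ft_force: [0.2, 0.4, -0.8]
grip_width: 0.0157
```

```bash
python3 -c "
from h import *
go((.557-.001+.01*-.173,.0772-.01*.985,.1445),-1.745)"
```

```text
shift cm [ 0.03 -0.05  0.04] rot [ 0.002 -0.002 -0.006] rows>= 1.0
```

>>> arm_command(
  plan=[
    [-0.4,0,0,0,0,0,0],
    [-0.4,0,0,0,0,0,0],
    [-0.2,0,0,0,0,0,0],
    [0,0,0,0,0,0,0],
  ],
)

```text
time: 12.3
position: [0.555, 0.0678, 0.1558]
tool_rot: [0.543, 0.454, -0.539, 0.456]
ft_force: [-0.7, -0.8, -0.5]
grip_width: 0.0158
```

>>> arm_command(
  plan=[
    [0,0,-0.3,0,0,0,0],
    [-0.1,0,-0.3,0,0,0,0],
    [-0.1,0,-0.3,0,0,0,0],
    [0,0,-0.3,0,0,0,0],
    [0,0,-0.2,0,0,0,0],
    [0,0,0,0,0,0,0],
  ],
)

```text
time: 13.05
position: [0.5574, 0.083, 0.1577]
tool_rot: [0.543, 0.454, -0.539, 0.456]
ft_force: [0.2, -0.2, -0.3]
grip_width: 0.0157
```

```bash
python3 - <<'E'
from h import *
go((.557-.001+.006*.173,.0772+.006*.985,.163),-1.745)
b,db=optics.camera("side");a,d=optics.camera("scene")
o=np.hstack([cv2.resize(a[180:260,185:265],None,fx=5,fy=5,interpolation=2),cv2.resize(b[195:275,195:275],None,fx=5,fy=5,interpolation=2)])
cv2.imwrite("pics/w4.png",o)
E
```

```text
shift cm [-0.53 -0.03 -0.01] rot [ 0.003 -0.003 -0.006] rows>= 1.0
```

View pics/w4.png

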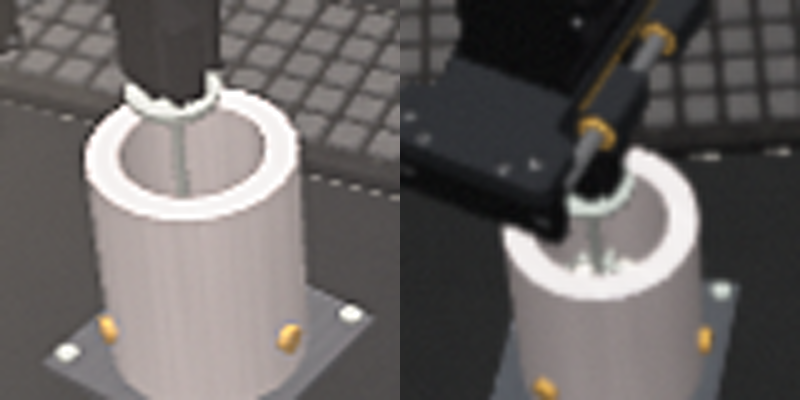

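Both views show the shank going down into the bore, and the side view shows wire near its foot. I'll raise slowly by feel to see whether it caught.

>>> arm_command(
  plan=[
    [-0.3,0,0,0,0,0,0],
    [-0.2,0,0,0,0,0,0],
    [-0.2,0,0,0,0,0,0],
    [0,0,0,0,0,0,0],
  ],
)

```text
time: 13.65
position: [0.5564, 0.0825, 0.1642]
tool_rot: [0.543, 0.455, -0.54, 0.456]
ft_force: [0.7, -0.1, -1.9]
grip_width: 0.0154
```

>>> arm_command(
  plan=[
    [-0.3,0,0,0,0,0,0],
    [-0.2,0,0,0,0,0,0],
    [0,0,0,0,0,0,0],
  ],
)

```text
time: 14.02
position: [0.5553, 0.0826, 0.1682]
tool_rot: [0.542, 0.455, -0.541, 0.455]
ft_force: [0.2, -0.6, -5.1]
grip_width: 0.0158
```

The wire is caught: about 5 N of pull at z 0.168. I'll keep drawing gently.

>>> arm_command(
  plan=[
    [-0.3,0.08,0,0,0,0,0],
    [-0.3,0.05,0,0,0,0,0],
    [-0.3,0,0,0,0,0,0],
    [-0.3,0,0,0,0,0,0],
  ],
)

```text
time: 14.52
position: [0.5557, 0.0823, 0.1801]
tool_rot: [-0.541, -0.456, 0.541, -0.454]
ft_force: [-1.3, -0.1, -6.7]
grip_width: 0.0161
```

```bash
python3 -c "
from h import *
go((.557,.0831,.2),-1.745);print(robot.get_obs()['ft_force'])"
```

```text
shift cm [-1.99  0.11 -0.1 ] rot [ 0.002 -0.002  0.002] rows>= 1.0
[-1.26008836 -0.10736256 -6.65324436]
```

>>> arm_command(
  plan=[
    [-0.4,0.08,-0.05,0,0,0,0],
    [-0.4,0.05,-0.05,0,0,0,0],
    [-0.4,0,0,0,0,0,0],
    [-0.4,0,0,0,0,0,0],
  ],
)

```text
time: 15.02
position: [0.5588, 0.0831, 0.1994]
tool_rot: [0.542, 0.455, -0.54, 0.455]
ft_force: [0.1, -0.2, -2.5]
grip_width: 0.0157
```

>>> arm_command(
  plan=[
    [-0.4,0.05,0,0,0,0,0],
    [-0.4,0.05,0,0,0,0,0],
    [-0.4,0.05,0,0,0,0,0],
    [-0.4,0,0,0,0,0,0],
    [-0.4,0,0,0,0,0,0],
    [0,0,0,0,0,0,0],
    [0,0,0,0,0,0,0],
  ],
)

```text
time: 15.9
position: [0.5602, 0.0828, 0.2212]
tool_rot: [0.542, 0.455, -0.54, 0.455]
ft_force: [-0.3, 1.3, -2.4]
grip_width: 0.0156
```

```bash
python3 -c "
from h import *
go((.557,.0831,.30),-1.745);print(robot.get_obs()['ft_force'])"
```

```text
shift cm [-7.88 -0.3   0.  ] rot [ 0.002 -0.002 -0.003] rows>= 2.0
[-0.3221318   1.25041603 -2.43293505]
```

Step 1's condition is reached: raised about 56 mm with about 2 N hanging on the hook. Now I'll draw it clear of the bucket.

>>> arm_command(
  plan=[
    [-0.5,-0.2,0,0,0,0,0],
    [-0.8,-0.1,0,0,0,0,0],
    [-1,0,0,0,0,0,0],
    [-1,0,0,0,0,0,0],
    [-1,0,0,0,0,0,0],
    [-1,0,0,0,0,0,0],
    [-1,0,0,0,0,0,0],
    [-1,0,0,0,0,0,0],
    [-0.8,0,0,0,0,0,0],
    [-0.4,0,0,0,0,0,0],
    [0,0,0,0,0,0,0],
    [0,0,0,0,0,0,0],
  ],
)

```text
time: 17.4
position: [0.5567, 0.0832, 0.3126]
tool_rot: [0.543, 0.455, -0.54, 0.456]
ft_force: [-0.1, -0.3, -2.5]
grip_width: 0.0159
```

```bash
python3 - <<'E'
from h import *
d=np.array([-.173,-.985])
t=np.array([.4425,-.280])-.006*d
go((*t,.31),-1.745);print(robot.get_obs()['ft_force'])
b,db=optics.camera("side")
C=camT("side");P=cloud("side",db,C)
# holder refined: image contour of holder top
Q=P.reshape(-1,3);r=np.hypot(Q[:,0]-.4425,Q[:,1]+.28)
S=Q[(r<.055)&(abs(Q[:,2]-.012)<.004)];print(circ(S[:,:2]))
g=cv2.cvtColor(b,cv2.COLOR_BGR2GRAY)[140:195,290:352];_,m=cv2.threshold(g,0,255,cv2.THRESH_OTSU)
cs=cv2.findContours(m,cv2.RETR_EXTERNAL,cv2.CHAIN_APPROX_NONE)[0];c=max(cs,key=cv2.contourArea);u=c.reshape(-1,2)+[290,140]
print(cv2.boundingRect(u)," plane fit .012",circ(onplane("side",u,.010,C)[:,:2]))
cv2.imwrite("pics/s5.png",np.hstack([cv2.resize(b[140:290,190:340],None,fx=2.7,fy=2.7),cv2.resize(b[140:195,290:352],None,fx=6,fy=405/55)]))
E
```

```text
shift cm [ 0.16 -5.03 37.14] rot [ 0.002 -0.002 -0.003] rows>= 6.0
[-0.08169607 -0.31223303 -2.51502675]
(array([ 0.4384894 , -0.28976368]), np.float64(0.037777366305915626))
(305, 155, 32, 23)  plane fit .012 (array([ 0.43919951, -0.29390928]), np.float64(0.042513255241200594))
```

View pics/s5.png

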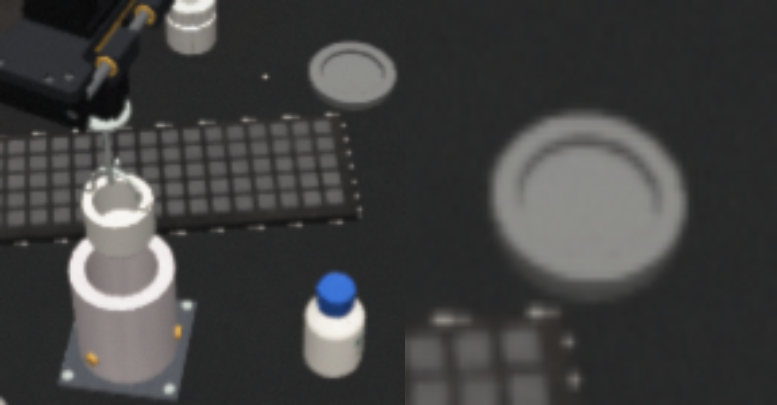

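The adapter hangs upright on the hook over the bucket (crop (118,215)), and the holder's contour gives a centre near (0.439, -0.292). I'll move toward it and refine with the wrist camera.

>>> arm_command(
  plan=[
    [0,-0.1,1,0,0,0,0],
    [0,-0.3,2,0,0,0,0],
    [0,-0.4,3,0,0,0,0],
    [0,-0.4,3,0,0,0,0],
    [0,-0.4,3,0,0,0,0],
    [0,-0.4,3,0,0,0,0],
    [0,-0.4,3,0,0,0,0],
    [0,-0.4,3,0,0,0,0],
    [0,-0.3,2,0,0,0,0],
    [0,-0.2,1.5,0,0,0,0],
    [0,0,1,0,0,0,0],
    [0,0,0.5,0,0,0,0],
  ],
)

```text
time: 18.95
position: [0.4691, -0.1856, 0.3114]
tool_rot: [-0.541, -0.453, 0.544, -0.454]
ft_force: [0.5, -0.5, -2.0]
grip_width: 0.0161
```

>>> arm_command(
  plan=[
    [0,0,0,0,0,0,0],
    [0,0,0,0,0,0,0],
    [0,0,0,0,0,0,0],
  ],
)

```text
time: 19.32
position: [0.4694, -0.1845, 0.3113]
tool_rot: [-0.541, -0.454, 0.543, -0.454]
ft_force: [0.1, -0.7, -3.0]
grip_width: 0.0156
```

```bash
cat > hold.py <<'E'
from h import *
def hold(n,T=None):
    a,d=optics.camera(n);C=camT(n,T);np.savez(f"hold_{n}.npz",a=a,d=d,T=pose())
    P=cloud(n,d,C);Q=P.reshape(-1,3)
    r=np.hypot(Q[:,0]-.439,Q[:,1]+.291)
    S=Q[(r<.052)&(Q[:,2]>.009)&(Q[:,2]<.016)];print(n,"depth",len(S),circ(S[:,:2]))
    b=proj(n,[[.439+.06*np.cos(t),-.291+.06*np.sin(t),.006] for t in np.linspace(0,6.3,20)],C)
    x0,y0=b.min(0).astype(int);x1,y1=b.max(0).astype(int);x0=max(x0,0);y0=max(y0,0);print(x0,y0,x1,y1)
    g=cv2.cvtColor(a,cv2.COLOR_BGR2GRAY)[y0:y1,x0:x1];_,m=cv2.threshold(g,0,255,cv2.THRESH_OTSU)
    u=np.concatenate([c.reshape(-1,2) for c in [max(cv2.findContours(m,cv2.RETR_EXTERNAL,cv2.CHAIN_APPROX_NONE)[0],key=cv2.contourArea)]])+[x0,y0]
    W=onplane(n,u,.012,C)[:,:2];c,rr=circ(W);e=abs(np.hypot(*(W-c).T)-rr);W=W[e<np.percentile(e,80)];print(" img",circ(W))
    return a
E
python3 - <<'E'
from hold import *
T=pose();go((.439,-.286,.31),-1.745)
a=hold("wrist",T);hold("side");hold("scene")
cv2.imwrite("pics/h6.png",a)
E
```

```text
shift cm [ 0.15 -1.21 10.52] rot [-0.002  0.002  0.002] rows>= 2.0
wrist depth 1189 (array([ 0.43775872, -0.29427407]), np.float64(0.03820412459919319))
308 144 386 220
 img (array([ 0.43733118, -0.29467277]), np.float64(0.04314483590318016))
side depth 290 (array([ 0.4385105 , -0.29086915]), np.float64(0.03814965834307346))
298 152 341 183
 img (array([ 0.43914902, -0.29168728]), np.float64(0.04201267603591355))
scene depth 165 (array([ 0.43742245, -0.29275601]), np.float64(0.03757046102246593))
336 178 383 206
 img (array([ 0.44231915, -0.28782069]), np.float64(0.035151093829397996))
```

View pics/h6.png

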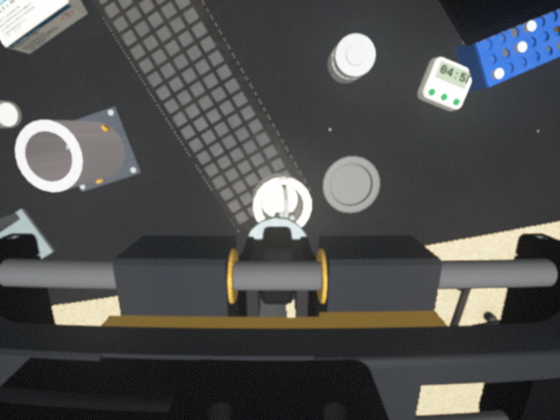

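The wrist view shows the adapter at (282,203) hanging on the hook and the holder at (351,184). I'll measure the adapter's rim centre in the same picture so I can go by the relative offset.

```bash
cat > rim.py <<'E'
from h import *
def rim(n,T,d,z=None):
    P=cloud(n,d,camT(n,T)).reshape(-1,3)
    L=(P-T[:3,3])@T[:3,:3]  # tool coords
    m=np.isfinite(L[:,0])&(np.hypot(L[:,1],L[:,2]-.006)<.034)&(L[:,0]>.06)&(L[:,0]<.19)
    Q=L[m];h,e=np.histogram(Q[:,0],np.arange(.06,.19,.004));k=np.argmax(h)
    S=Q[abs(Q[:,0]-.1155)<.005]
    r=np.hypot(S[:,1],S[:,2]-.006);S=S[r>.016]
    print(n,"hist",dict(zip(e.round(3),h)));print(" rim",len(S),circ(S[:,1:]),"x",np.median(S[:,0]))
E
python3 - <<'E'
from rim import *
f=np.load("hold_wrist.npz");rim("wrist",f["T"],f["d"])
g=np.load("hold_side.npz");rim("side",f["T"],g["d"])
a=f["a"]
E
```

```text
wrist hist {np.float64(0.06): np.int64(0), np.float64(0.064): np.int64(0), np.float64(0.068): np.int64(3), np.float64(0.072): np.int64(33), np.float64(0.076): np.int64(57), np.float64(0.08): np.int64(82), np.float64(0.084): np.int64(26), np.float64(0.088): np.int64(19), np.float64(0.092): np.int64(12), np.float64(0.096): np.int64(6), np.float64(0.1): np.int64(5), np.float64(0.104): np.int64(41), np.float64(0.108): np.int64(336), np.float64(0.112): np.int64(583), np.float64(0.116): np.int64(94), np.float64(0.12): np.int64(54), np.float64(0.124): np.int64(46), np.float64(0.128): np.int64(53), np.float64(0.132): np.int64(53), np.float64(0.136): np.int64(46), np.float64(0.14): np.int64(40), np.float64(0.144): np.int64(301), np.float64(0.148): np.int64(435), np.float64(0.152): np.int64(0), np.float64(0.156): np.int64(0), np.float64(0.16): np.int64(0), np.float64(0.164): np.int64(0), np.float64(0.168): np.int64(0), np.float64(0.172): np.int64(0), np.float64(0.176): np.int64(0), np.float64(0.18): np.int64(0), np.float64(0.184): np.int64(0)}
 rim 892 (array([0.00231152, 0.00513791]), np.floa
[... 485 characters left out ...]
0.112): np.int64(97), np.float64(0.116): np.int64(53), np.float64(0.12): np.int64(47), np.float64(0.124): np.int64(55), np.float64(0.128): np.int64(48), np.float64(0.132): np.int64(45), np.float64(0.136): np.int64(41), np.float64(0.14): np.int64(48), np.float64(0.144): np.int64(23), np.float64(0.148): np.int64(17), np.float64(0.152): np.int64(2), np.float64(0.156): np.int64(0), np.float64(0.16): np.int64(0), np.float64(0.164): np.int64(0), np.float64(0.168): np.int64(0), np.float64(0.172): np.int64(0), np.float64(0.176): np.int64(0), np.float64(0.18): np.int64(0), np.float64(0.184): np.int64(0)}
 rim 189 (array([0.00051197, 0.00260736]), np.float64(0.02410434459295084)) x 0.11464021617325768
```

```bash
python3 -c "
from h import *
go((.4375,-.289,.22),-1.745)"
```

```text
shift cm [ 9.16 -1.3  10.8 ] rot [-0.002  0.003  0.001] rows>= 3.0
```

>>> arm_command(
  plan=[
    [0.5,-0.1,0.7,0,0,0,0],
    [1,-0.2,1.2,0,0,0,0],
    [1,-0.3,1.8,0,0,0,0],
    [1,-0.3,1.8,0,0,0,0],
    [1,-0.2,1.8,0,0,0,0],
    [1,-0.1,1.6,0,0,0,0],
    [1,0,0.9,0,0,0,0],
    [0.8,0,0.5,0,0,0,0],
    [0.5,0,0,0,0,0,0],
    [0,0,0,0,0,0,0],
    [0,0,0,0,0,0,0],
    [0,0,0,0,0,0,0],
  ],
)

```text
time: 20.98
position: [0.4371, -0.2916, 0.2276]
tool_rot: [-0.541, -0.454, 0.543, -0.454]
ft_force: [-0.7, -0.5, -2.6]
grip_width: 0.0153
```

```bash
python3 - <<'E'
from hold import *
from rim import *
T=pose();go((.4375,-.289,.165),-1.745)
a=hold("wrist",T);f=np.load("hold_wrist.npz");rim("wrist",T,f["d"])
g=hold("side");f=np.load("hold_side.npz");rim("side",T,f["d"])
cv2.imwrite("pics/h7.png",np.hstack([cv2.resize(a[100:300,180:380],None,fx=2,fy=2),cv2.resize(g[120:200,280:360],None,fx=5,fy=5)]))
E
```

```text
shift cm [ 6.26  0.   -0.27] rot [-0.003  0.002  0.002] rows>= 2.0
wrist depth 1123 (array([ 0.43803453, -0.29460198]), np.float64(0.03831346349661919))
227 136 322 229
 img (array([ 0.42944407, -0.29627274]), np.float64(0.048093286479954096))
wrist hist {np.float64(0.06): np.int64(0), np.float64(0.064): np.int64(0), np.float64(0.068): np.int64(2), np.float64(0.072): np.int64(36), np.float64(0.076): np.int64(56), np.float64(0.08): np.int64(86), np.float64(0.084): np.int64(22), np.float64(0.088): np.int64(19), np.float64(0.092): np.int64(15), np.float64(0.096): np.int64(5), np.float64(0.1): np.int64(6), np.float64(0.104): np.int64(44), np.float64(0.108): np.int64(379), np.float64(0.112): np.int64(576), np.float64(0.116): np.int64(72), np.float64(0.12): np.int64(48), np.float64(0.124): np.int64(52), np.float64(0.128): np.int64(51), np.float64(0.132): np.int64(44), np.float64(0.136): np.int64(43), np.float64(0.14): np.int64(40), np.float64(0.144): np.int64(287), np.float64(0.148): np.int64(463), np.float64(0.152): np.int64(0), np.float64(0.156): np.int64(0), np.float64(0.16): np.int64(0
[... 904 characters left out ...]
(0.112): np.int64(73), np.float64(0.116): np.int64(49), np.float64(0.12): np.int64(35), np.float64(0.124): np.int64(34), np.float64(0.128): np.int64(35), np.float64(0.132): np.int64(33), np.float64(0.136): np.int64(44), np.float64(0.14): np.int64(23), np.float64(0.144): np.int64(31), np.float64(0.148): np.int64(16), np.float64(0.152): np.int64(3), np.float64(0.156): np.int64(1), np.float64(0.16): np.int64(0), np.float64(0.164): np.int64(0), np.float64(0.168): np.int64(0), np.float64(0.172): np.int64(0), np.float64(0.176): np.int64(0), np.float64(0.18): np.int64(0), np.float64(0.184): np.int64(0)}
 rim 134 (array([0.00174476, 0.00581625]), np.float64(0.023360212875324974)) x 0.114913363335931
```

View pics/h7.png

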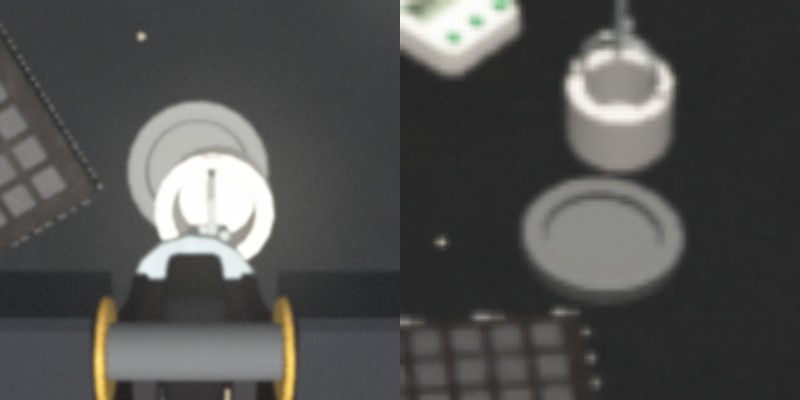

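>>> arm_command(
  plan=[
    [0.3,0,-0.2,0,0,0,0],
    [0.5,0,-0.2,0,0,0,0],
    [0.8,0,0,0,0,0,0],
    [0.8,0,0,0,0,0,0],
    [0.6,0,0,0,0,0,0],
    [0.3,0,0,0,0,0,0],
    [0,0,0,0,0,0,0],
    [0,0,0,0,0,0,0],
    [0,0,0,0,0,0,0],
    [0,0,0,0,0,0,0],
  ],
)

```text
time: 22.32
position: [0.438, -0.2877, 0.1924]
tool_rot: [-0.541, -0.454, 0.543, -0.454]
ft_force: [-0.9, -0.1, -3.1]
grip_width: 0.0153
```

```bash
cat > rel.py <<'E'
from h import *
def rel(z0=.114):
    o=[]
    for n,hc in(("wrist",(.438,-.2946)),("side",(.4386,-.2915))):
        T=pose();a,d=optics.camera(n);P=cloud(n,d,camT(n,T)).reshape(-1,3);L=(P-T[:3,3])@T[:3,:3]
        r=np.hypot(L[:,1]-.002,L[:,2]-.0065);S=L[(abs(L[:,0]-z0)<.005)&(r<.032)&(r>.016)];c,_=circ(S[:,1:])
        w=T[:3,3]+T[:3,:3]@np.r_[np.median(S[:,0]),c];e=np.r_[hc,0]-np.r_[w[:2],0]
        print(n,len(S),"rim tool",np.median(S[:,0]).round(4),c.round(4),"base z",(w[2]-.042).round(4),"err tool cm",(T[:3,:3].T@e*100).round(2))
    x=robot.get_obs();print(x["position"],x["ft_force"].round(1))
E
python3 -c "
from rel import *
rel();rel()"
```

```text
wrist 996 rim tool 0.1132 [0.002  0.0074] base z 0.0372 err tool cm [-0.   -0.07 -0.09]
side 129 rim tool 0.1143 [0.001  0.0039] base z 0.0362 err tool cm [-0.    0.04 -0.06]
[ 0.43801021 -0.28764863  0.19240092] [ 0.3  0.2 -2.6]
wrist 988 rim tool 0.1131 [0.002  0.0074] base z 0.0373 err tool cm [-0.   -0.06 -0.08]
side 133 rim tool 0.1144 [0.0013 0.0034] base z 0.0359 err tool cm [-0.    0.02  0.  ]
[ 0.43795694 -0.28755555  0.19232933] [-0.2  0.4 -3.2]
```

>>> arm_command(
  plan=[
    [0.5,0,-0.05,0,0,0,0],
    [0.6,0,0,0,0,0,0],
    [0.6,0,0,0,0,0,0],
    [0.5,0,0,0,0,0,0],
    [0.3,0,0,0,0,0,0],
    [0,0,0,0,0,0,0],
    [0,0,0,0,0,0,0],
  ],
)

```text
time: 23.4
position: [0.4379, -0.2869, 0.165]
tool_rot: [-0.541, -0.454, 0.543, -0.454]
ft_force: [0.2, 0.3, -3.3]
grip_width: 0.016
```

```bash
python3 -c "
from rel import *
rel()"
```

```text
wrist 994 rim tool 0.1131 [0.0021 0.0074] base z 0.0099 err tool cm [ 0.   -0.03 -0.01]
side 129 rim tool 0.114 [0.0008 0.0039] base z 0.009 err tool cm [-0.    0.1   0.03]
[ 0.43785587 -0.28696558  0.16509404] [-0.5 -0.5 -3.1]
```

Centred to within 1 mm, and the base is about 4 mm above the recess floor. I'll set it down slowly.

>>> arm_command(
  plan=[
    [0.2,0,0,0,0,0,0],
    [0.2,0,0,0,0,0,0],
    [0.2,0,0,0,0,0,0],
    [0,0,0,0,0,0,0],
  ],
)

```text
time: 24.0
position: [0.4381, -0.2874, 0.1594]
tool_rot: [-0.541, -0.454, 0.543, -0.454]
ft_force: [-1.0, -0.3, -1.4]
grip_width: 0.0162
```

```bash
python3 -c "
from rel import *
rel(.109)"
```

```text
wrist 952 rim tool 0.1123 [0.0005 0.0073] base z 0.0052 err tool cm [-0.    0.08 -0.05]
side 80 rim tool 0.1114 [-0.0001  0.004 ] base z 0.0061 err tool cm [-0.    0.14 -0.04]
[ 0.43813546 -0.2873958   0.15950482] [-0.2  0.  -1.2]
```

>>> arm_command(
  plan=[
    [0.3,0,0,0,0,0,0],
    [0.4,0,0,0,0,0,0],
    [0.4,0,0,0,0,0,0],
    [0.4,0,0,0,0,0,0],
    [0.3,0,0,0,0,0,0],
    [0,0,0,0,0,0,0],
  ],
)

```text
time: 24.85
position: [0.4384, -0.2877, 0.1404]
tool_rot: [-0.541, -0.453, 0.543, -0.454]
ft_force: [0.0, 0.0, -0.8]
grip_width: 0.016
```

>>> arm_command(
  plan=[
    [0,0,-0.4,0,0,0,0],
    [0,0,-0.5,0,0,0,0],
    [0,0,-0.5,0,0,0,0],
    [0,0,-0.5,0,0,0,0],
    [0,0,0,0,0,0,0],
  ],
)

```text
time: 25.48
position: [0.4422, -0.2674, 0.1407]
tool_rot: [-0.541, -0.453, 0.543, -0.455]
ft_force: [-0.7, -0.7, -1.2]
grip_width: 0.0158
```

```bash
python3 -c "
from h import *
o=robot.get_obs();print(o['position'],o['ft_force'])
b,d=optics.camera('side');a,_=optics.camera('wrist')
cv2.imwrite('pics/s8.png',np.hstack([cv2.resize(a[100:300,180:380],None,fx=2,fy=2),cv2.resize(b[120:200,280:360],None,fx=5,fy=5)]))"
```

```text
[ 0.4421705  -0.2673662   0.14069353] [-0.68670104 -0.71746266 -1.23338217]
```

View pics/s8.png

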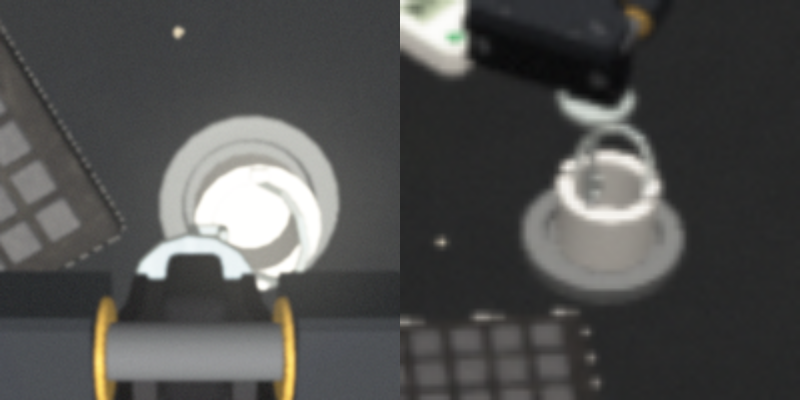

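The adapter stands in the recess (side crop (610,220)). The bail has fallen away from the hook, and the foot hangs free behind it. I'll withdraw further, then lift.

>>> arm_command(
  plan=[
    [0,0,-0.6,0,0,0,0],
    [0,0,-0.8,0,0,0,0],
    [0,0,-0.8,0,0,0,0],
    [0,0,-0.8,0,0,0,0],
    [-1,0,-0.5,0,0,0,0],
    [-3,0,0,0,0,0,0],
    [-4,0,0,0,0,0,0],
    [-4,0,0,0,0,0,0],
    [-2,0,0,0,0,0,0],
    [0,0,0,0,0,0,0],
  ],
)

```text
time: 26.82
position: [0.4492, -0.229, 0.2877]
tool_rot: [-0.541, -0.453, 0.543, -0.456]
ft_force: [-0.9, 0.1, -1.6]
grip_width: 0.0158
```

```bash
python3 - <<'E'
from h import *
go((.432,.2562,.2725),.32)
for n in("side","scene"):
    b,d=optics.camera(n);P=cloud(n,d,camT(n)).reshape(-1,3)
    r=np.hypot(P[:,0]-.4383,P[:,1]+.293)
    S=P[(r<.034)&(abs(P[:,2]-.047)<.005)];print(n,len(S),"adapter rim",circ(S[:,:2]),np.median(S[:,2]))
    X=P[(r<.034)&(P[:,2]>.056)&(P[:,2]<.09)];print("bail top",X[X[:,2]>.07].mean(0) if len(X) else 0)
E
```

```text
shift cm [  1.29 -10.18 -47.47] rot [-2.067  0.005  0.003] rows>= 12.0
side 128 adapter rim (array([ 0.43717085, -0.29173418]), np.float64(0.023775654664467898)) 0.04615144097612678
bail top [ 0.43565693 -0.30634976  0.07470892]
scene 60 adapter rim (array([ 0.43774074, -0.29159227]), np.float64(0.0211622585877947)) 0.046269227571539784
bail top [nan nan nan]<stdin>:7: RuntimeWarning: Mean of empty slice.
  ret = um.true_divide(
```

>>> arm_command(
  plan=[
    [0,-0.5,-2.5,0,0,0,0],
    [0,-1,-4.5,0,0,0,0],
    [0,-1,-4.5,0,0,0,0],
    [0,-1,-4.5,0,0,0,0],
    [0,-1,-4.5,0,0,0,0],
    [0,-1,-4.5,0,0,0,0],
    [0,-1,-4.5,0,0,0,0],
    [0,-1,-4.5,0,0,0,0],
    [0,-1,-4.5,0,0,0,0],
    [0,-1,-4.5,0,0,0,0],
    [0,-0.7,-3,0,0,0,0],
    [0,0,0,0,0,0,0],
  ],
)

```text
time: 28.42
position: [0.4189, 0.2573, 0.2695]
tool_rot: [-0.533, -0.461, 0.552, -0.444]
ft_force: [-0.1, -0.5, -0.3]
grip_width: 0.0158
```

>>> arm_command(
  plan=[
    [0,0,0,-0.17,0,0,0],
    [0,0,0,-0.17,0,0,0],
    [0,0,0,-0.17,0,0,0],
    [0,0,0,-0.17,0,0,0],
    [0,0,0,-0.17,0,0,0],
    [0,0,0,-0.17,0,0,0],
    [0,0,0,-0.17,0,0,0],
    [0,0,0,-0.17,0,0,0],
    [0,0,0,-0.17,0,0,0],
    [0,0,0,-0.17,0,0,0],
    [0,0,0,-0.17,0,0,0],
    [0,0,0,-0.17,0,0,0],
  ],
)

```text
time: 29.92
position: [0.4106, 0.2417, 0.2555]
tool_rot: [-0.123, 0.721, 0.12, 0.671]
ft_force: [-0.4, -0.1, -0.9]
grip_width: 0.0158
```

```bash
python3 -c "
from h import *
go((.4345,.2565,.23),.32);print(pose()[:3,3])"
```

```text
shift cm [2.36 0.56 2.92] rot [ 0.026 -0.07  -0.007] rows>= 1.0
[0.41064445 0.24168874 0.25549977]
```

>>> arm_command(
  plan=[
    [0.5,0.2,1,0.025,-0.07,-0.007,0],
    [0,0.3,1.5,0,0,0,0],
    [0,0,0,0,0,0,0],
    [0,0,0,0,0,0,0],
  ],
)

```text
time: 30.42
position: [0.4327, 0.2514, 0.2471]
tool_rot: [-0.113, 0.7, 0.111, 0.696]
ft_force: [0.5, 0.2, -1.3]
grip_width: 0.016
```

```bash
python3 -c "
from h import *
go((.435,.2568,.22),.32);print(pose()[:3,3])"
```

```text
shift cm [2.71 0.45 0.41] rot [-0.001 -0.006  0.001] rows>= 1.0
[0.43265953 0.25135896 0.24713512]
```

>>> arm_command(
  plan=[
    [0.5,0.4,0.4,0,-0.006,0,0],
    [1,0,0,0,0,0,0],
    [0.5,0,0,0,0,0,0],
    [0,0,0,0,0,0,0],
  ],
)

```text
time: 30.92
position: [0.4349, 0.2565, 0.2253]
tool_rot: [-0.113, 0.699, 0.112, 0.698]
ft_force: [-0.4, -0.5, -0.6]
grip_width: 0.0157
```

```bash
python3 - <<'E'
from h import *
go((.435,.2568,.115),.32)
T=pose();a,d=optics.camera("wrist");P=cloud("wrist",d,camT("wrist",T)).reshape(-1,3);L=(P-T[:3,3])@T[:3,:3]
S=L[(np.hypot(L[:,1],L[:,2]-.006)<.025)&(L[:,0]>.05)&(L[:,0]<.09)]
print(len(S),"foot tool x",S[:,0].min(),S[:,0].max(),"y",np.percentile(S[:,1],[5,50,95]),"z",np.percentile(S[:,2],[2,50,98]))
E
```

```text
shift cm [11.03  0.04  0.03] rot [-0.001 -0.002  0.001] rows>= 2.0
112 foot tool x 0.07087398934339571 0.08466513246182407 y [-0.00142745  0.00113785  0.00222133] z [-0.00246762  0.00734772  0.01339865]
```

The foot is where it should be: centred across to 1 mm, with the toe at 13.4 mm. I'll lower it straight into the slot.

>>> arm_command(
  plan=[
    [1.5,0.04,0.03,0,0,0,0],
    [1.5,0,0,0,0,0,0],
    [1.5,0,0,0,0,0,0],
    [1.5,0,0,0,0,0,0],
    [0,0,0,0,0,0,0],
  ],
)

```text
time: 31.6
position: [0.4367, 0.2575, 0.1655]
tool_rot: [-0.113, 0.697, 0.112, 0.699]
ft_force: [-0.2, 0.1, -2.1]
grip_width: 0.0155
```

```bash
python3 -c "
from h import *
go((.435,.2568,.1145),.32);print(pose()[:3,3],robot.get_obs()['ft_force'])"
```

```text
shift cm [ 5.1 -0.  -0.2] rot [-0.001  0.003  0.001] rows>= 1.0
[0.4367067  0.25748453 0.16554103] [-0.1766      0.06207599 -2.06459238]
```

>>> arm_command(
  plan=[
    [1,0,-0.15,0,0,0,0],
    [1.5,0,0,0,0,0,0],
    [1.3,0,0,0,0,0,0],
    [0.7,0,0,0,0,0,0],
    [0.3,0,0,0,0,0,0],
    [0,0,0,0,0,0,0],
  ],
)

```text
time: 32.35
position: [0.4373, 0.2576, 0.1171]
tool_rot: [-0.112, 0.695, 0.112, 0.701]
ft_force: [-0.2, 0.2, -0.7]
grip_width: 0.0157
```

```bash
python3 -c "
from h import *
go((.435,.2568,.1125),.32);print(pose()[:3,3],robot.get_obs()['ft_force'])"
```

```text
shift cm [ 0.46 -0.01 -0.25] rot [-0.001  0.008  0.001] rows>= 1.0
[0.43726791 0.2576328  0.11714039] [-0.18670882  0.19471398 -0.71266311]
```

>>> arm_command(
  plan=[
    [0.2,0,-0.2,0,0.005,0,0],
    [0.15,0,0,0,0,0,0],
    [0.1,0,0,0,0,0,0],
    [0,0,0,0,0,0,0],
  ],
)

```text
time: 32.85
position: [0.4359, 0.2572, 0.1132]
tool_rot: [-0.113, 0.696, 0.112, 0.7]
ft_force: [0.2, -1.0, -0.6]
grip_width: 0.0156
```

>>> arm_command(
  plan=[
    [0.1,0,0,0,0,0,0],
    [0.1,0,0,0,0,0,0],
    [0,0,0,0,0,0,0],
  ],
)

```text
time: 33.22
position: [0.4363, 0.2573, 0.1128]
tool_rot: [-0.113, 0.696, 0.112, 0.7]
ft_force: [-0.6, 0.9, -0.2]
grip_width: 0.0158
```

It's resting on the shelf: commanded 2 mm, moved 0.4 mm. Releasing and rising.

>>> arm_command(
  plan=[
    [0,0,0,0,0,0,3],
    [0,0,0,0,0,0,5],
    [0,0,0,0,0,0,5],
    [0,0,0,0,0,0,5],
    [-1,0,0,0,0,0,5],
    [-3,0,0,0,0,0,5],
    [-4,0,0,0,0,0,5],
    [-4,0,0,0,0,0,5],
    [-2,0,0,0,0,0,5],
    [0,0,0,0,0,0,5],
  ],
)

```text
time: 34.48
position: [0.4356, 0.2573, 0.2596]
tool_rot: [-0.112, 0.695, 0.112, 0.701]
ft_force: [0.5, 0.3, -0.3]
grip_width: 0.05
```

```bash
python3 - <<'E'
from h import *
T=pose();print(T[:3,3])
a,d=optics.camera("wrist");P=cloud("wrist",d,camT("wrist",T)).reshape(-1,3)
K=P[np.isfinite(P[:,0])&(np.hypot(P[:,0]-.434,P[:,1]-.2565)<.05)]
H=K[(K[:,2]>.137)&(K[:,2]<.15)].astype(np.float32);print("handle",len(H),np.median(H[:,2]),cv2.minAreaRect(H[:,:2]*1000))
b,d=optics.camera("side");P=cloud("side",d,camT("side")).reshape(-1,3)
K=P[np.isfinite(P[:,0])&(np.hypot(P[:,0]-.434,P[:,1]-.2565)<.05)];H=K[(K[:,2]>.133)&(K[:,2]<.17)];print("side handle",len(H),np.median(H[:,2]) if len(H) else 0)
r=np.hypot(P[:,0]-.4383,P[:,1]+.2925);S=P[(r<.034)&(abs(P[:,2]-.047)<.005)];print("rim",circ(S[:,:2]),np.median(S[:,2]))
g=np.load("p0.npz")["db"];Q=cloud("side",g,camT("side")).reshape(-1,3)
for c,z in(((.387,.042),.1),((.612,-.306),.062)):
    print([X[(np.hypot(X[:,0]-c[0],X[:,1]-c[1])<.03)&(abs(X[:,2]-z)<.006)].mean(0).round(4) for X in(Q,P)])
cv2.imwrite("pics/end.png",np.hstack([cv2.resize(a[100:260,200:360],None,fx=2.5,fy=2.5),b[120:520,180:380][:300].repeat(1,0) if 0 else cv2.resize(b[120:280,230:390],(400,400))]))
E
```

```text
[0.43562367 0.25730128 0.25961211]
handle 528 0.14296699 ((435.5882873535156, 257.3086853027344), (15.15745735168457, 29.602476119995117), 18.24700355529785)
side handle 135 0.14297490260400914
rim (array([0., 0.]), np.float64(0.0)) nan
[array([0.3878, 0.0431, 0.0987]), array([nan, nan, nan])]
[array([ 0.6113, -0.3042,  0.0612]), array([nan, nan, nan])]
  return _methods._mean(a, axis=axis, dtype=dtype,
  ret = ret.dtype.type(ret / rcount)
<stdin>:11: RuntimeWarning: Mean of empty slice.
  ret = um.true_divide(
```

The hook hangs within 2 mm of where it started, at the right height and yaw. The arm blocks the side view of the holder, so I'll check the rest from the scene camera and hand in if that's good.

```bash
python3 - <<'E'
from h import *
from rig import workorder
b,d=optics.camera("scene");P=cloud("scene",d,camT("scene")).reshape(-1,3);Q=cloud("scene",np.load("p0.npz")["da"],camT("scene")).reshape(-1,3)
r=np.hypot(P[:,0]-.4383,P[:,1]+.2925);S=P[(r<.034)&(abs(P[:,2]-.047)<.005)];print("rim",len(S),circ(S[:,:2]) if len(S)>9 else "")
for c,z in(((.387,.042),.1),((.61,-.307),.062)):
    print([X[(np.hypot(X[:,0]-c[0],X[:,1]-c[1])<.03)&(abs(X[:,2]-z)<.006)].mean(0).round(4) for X in(Q,P)])
ok=len(S)>9
if ok: print(workorder.hand_in())
E
```

```text
rim 137 (array([ 0.43442456, -0.29366081]), np.float64(0.023766503253498293))
[array([0.385 , 0.0416, 0.0986]), array([0.385 , 0.0418, 0.0988])]
[array([ 0.6081, -0.3062,  0.0605]), array([ 0.608 , -0.3063,  0.0604])]
the job is handed in; nothing more can be done
None
```

The full sequence is done and handed in at about 34.5 s of the 72 s allowed; no verdict is reported. I hooked the adapter by its bail and drew it out by feel. It stands in the holder, and the hook hangs back in its stand.

**Forces:** the highest pull I read between moves was about 7 N at the wrist. That is a sample at the end of each call, so short peaks in between would not show.

**Last checks:**
- **Adapter:** upright and free of the hook. After release, the side camera put it 1–2 mm from the holder's centre, with its rim at 46 mm (47 mm expected).
- **Hook:** its handle is within 2 mm of where it started, at the same height and angle, and the gripper is open and clear above it.
- **Jar and bottle:** the scene camera shows them within 0.3 mm of their starting places.

**Checks that disagreed or failed:**
- The final scene-camera fit put the adapter about 3–4 mm from the holder's centre, more than the side view gave. The views differ by about 3 mm, and this is still inside the 7 mm limit.
- The arm blocked the last side view of the holder, jar and bottle, and the picture limit was reached, so the end state was checked by depth data only.

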